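# Load the pull wagon and draw out its handle

### The job

Get the children's wagon ready to wheel to the window: stack the two loose domino boxes squarely on the one lying in its tray, so that the three make one straight pile. Then squeeze the release button in the D-handle, pull the handle out past its first stop to the second, lift it so that the drawbar is level or a little above, and finish still holding it up there, drawn fully out and still. Leave the other things on the counter and in the tray where they are.

Things in the scene. Friction and masses are not known exactly. Their poses are not given: they have to be found in the camera images.
- wagon: Children's wooden pull wagon on the counter, wheels braked: it cannot move. Origin on the counter straight below the drawbar's pivot; x points backwards (pivot towards tray), y to its side, z up. Tray inside 320 x 230 mm, centre 190 mm along +x, floor at 85 mm, top of the 10 mm sides at 135 mm; wheels reach 155 mm to either side.
- pivot (a point): Pivot of the drawbar at the wagon's front, 90 mm above the counter; the drawbar swings up and down about the wagon's y axis through it and does not steer.
- grip_bar (a point): Middle of the grip bar, the black cross bar ending the D-shaped handle (round, 26 mm thick, 116 mm long, along the wagon's y). Site x points along the tube to the pivot. 262 mm from the pivot when in, 382 mm at the second stop. Room for a finger inside the D: about 40 mm deep behind the bar, 88 mm wide. Starts about 53 mm above the counter.
- drawbar (a joint): Angle of the drawbar in rad: 0 = hanging on its lower stop, sloping down from the pivot by 0.14 rad; 0.14 = level; grows as the grip is lifted (to 1.1). Swings freely and drops back on its stop when let go.
- handle (a joint): Draw of the handle in m: 0 = in, 0.06 = first stop, 0.12 = second stop and end of travel. A sprung pin locks it at each unless the release button is pressed; kept pressed, it slides past 0.06. Sliding takes 3 to 5 N.
- release (a joint): Release button in m: 0 = out, 0.006 = flush; pin free from 0.0045. Grey bar, 40 mm long, in the middle of the grip bar's outer face (away from the wagon), 6 mm proud: bar and button measure 32 mm together. Takes 3 N at first, 7 N fully in. Closing a hand on the middle of the bar, one finger inside the D, one on the button, presses it.
- box_bed: Flat wooden domino box, 150 x 56 x 30 mm (x, y, z), 0.26 kg, lying in the wagon's tray: the bottom of the pile. Origin at the centre of its underside, z up, x along its length.
- box_a: Domino box of the same make and size (150 x 56 x 30 mm, x along its length, origin at the centre of its underside), loose on the counter.
- box_b: Domino box of the same make and size (150 x 56 x 30 mm, x along its length, origin at the centre of its underside), loose on the counter.
- car: Bystander, leave alone: wooden toy car, 30 x 62 x 36 mm, standing in the wagon's tray behind the pile. Origin at the centre of its underside.
- tape: Bystander, leave alone: black tape dispenser, 60 x 130 x 75 mm, on the near side of the drawbar. Origin at the centre of its underside.
- skittle: Bystander, leave alone: turned wooden skittle, 42 mm across, 110 mm tall, on the counter to the robot's right. Origin at the centre of its underside.
- pens: Bystander, leave alone: white cup with pens, 74 mm across, 95 mm tall (pens to 155 mm), far side. Origin at the centre of its underside.
- elephant: Bystander, leave alone: dark wooden elephant, about 35 x 110 x 76 mm, far side. Origin at the centre of its underside.
Mind the look-alikes: they are no part of the job. What is shaped like the box_b but orange or yellow is not meant.

How it is judged:
By the outcome, as a careful person would: the job done as asked, in the order asked, and still so for the second after the job is handed in, while the arm keeps its last pose, push and grip.
It also fails if it takes over 67 s, if anything falls off the work surface, if the arm or the gripper's body presses on something with over 40 N, if the wrist force passes 120 N, or if a joint passes its speed limit or range.

### The arm

A 6-joint arm with a two-finger parallel gripper is mounted at the origin on the work surface. World frame = base frame: x ahead of the robot, y to its left, z up, the work surface at z = 0. Lengths are in m, angles in rad, forces in N, time in s.
With the tool pointing down it reaches from about 0.35 to 0.85 m from the base axis. Payload 8.1 kg.
Tool frame: the origin (TCP) lies at the very end of the fingers, on their centre line; the grasp point (between the pads) lies 19 mm behind it; z points along the fingers, y is the line along which they close (so a half turn about z gives the same grasp; the last joint's range is limited). The gripper opens to 93 mm and grips with 3 to 60 N. Pads are 15 mm wide; open, the fingers measure 128 mm over their backs; the gripper's body (75 mm by 188 mm) begins 65 mm behind the grasp point.
Start: joints at [1.202, 0.13, 1.488, -0, 1.523, -0.085], TCP at [0.168, 0.576, 0.219] pointing down, gripper open.
Joint ranges: [-2.96, 2.96], [-0.89, 2.26], [0.02, 2.5], [-1.34, 4.48], [0, 2.73], [-2.66, 2.66]. Speed limits (rad/s): [2.39, 2.39, 2.79, 3.14, 3.14, 3.14].

### API

Orientations are given as a rotation vector (axis times angle).
In Python, from bench import telemetry, eyes, job_done gives the robot as it stands. The module is installed in compiled form; this text tells all that it offers.
- The arm moves only by the tool jog_arm, never from a script. Its argument "motion" is a list that holds one entry, the list of rows, each a list of 7 numbers: the turn, a rotation vector about the tool's x, y, z in rad, then the shift along the tool's x, y, z in mm, then the closure, from 0 (fully open) to 1 (shut). A call has exactly 10 rows; each row shifts and turns the commanded pose from where the row before left it, along the tool's axes as they then stand; what a row does not reach is not made up. A row lasts 1/10 s, in which the tool goes at most 50 mm and 8.59 degrees, less where a joint would pass 70% of its speed; a pose out of reach is approached as far as the arm can. A call is refused whole if a number of a shift passes 50 or a number of a turn 0.15, either way. A call with a gripper value outside its range is refused whole. The fingers move at their own pace and stop on an object; "squeeze" is the grip in N (left out, the last holds). Time passes only in rows, so rows that do not move let the fingers close, or fill a call up. It gives the time, the measured TCP pose, the force, the opening and the grip force at its end, in the units of the state.
- telemetry.get_obs(): the state, without advancing time (a new reading comes with each control period).
- eyes.grab_frame(name): name is "scene" or "top"; returns the picture (480x640x3 uint8, red, green, blue); there is no depth.
- eyes.calibration(name): a dict with "K" (3x3 intrinsics, pixels), "rvec" (rotation vector, rad) and "tvec" (3), from world to camera coordinates, as OpenCV has them. Camera axes: x right, y down, z forward; pixel columns grow to the right and rows downward; lengths in m; the calibration is good to about 2 mm. A picture is of the moment at which its call begins. calibration takes no time and is no camera call.
- job_done(): hands the job in; it is judged then, once.
The state is a dict: "clock": time; "qpos": joint angles; "joint_velocities": joint speeds; "effort": joint torques, N m; "position": TCP position; "orientation": TCP orientation; "wrist_force": force on the tool from outside, world axes, zero at the start; "torque": the same for the moment, N m; "finger_gap": finger opening in m; "grip_force": force on a finger pad.
Only numpy, scipy, OpenCV 4.12 (cv2) and the standard library are available. Lean on these libraries where they do the work, as an engineer would, in place of code of your own. Each camera call takes 0.05 s, during which the arm holds its last target. There are 200 camera calls.

## Working session

There is one attempt and no reset: what is moved stays moved. The work goes in short steps, Python scripts to look and compute and a tool call to move; the robot and the scene stay as the last step left them, time stands still between calls to the robot, and variables do not carry over. Pictures are saved under pics/ and viewed, at most 10 in all, crops included, and the job is handed in when it is done.

Besides the shell and the picture viewer there is one more tool, called after "Call:" as name([rows], argument=value, ...), one row to a line, values as JSON. jog_arm: Moves the arm, as the interface text tells. Its arguments: {"type":"object","properties":{"motion":{"type":"array","items":{"type":"array","items":{"type":"array","items":{"type":"number"}}}},"squeeze":{"type":"number"}},"required":["motion"]}

```bash
mkdir -p pics; cat > h.py <<'E'
import numpy as np, cv2
from bench import telemetry, eyes
from scipy.spatial.transform import Rotation as R
def snap(cam,fn,crop=None,s=1):
    im=eyes.grab_frame(cam)[:,:,::-1].copy()
    cv2.imwrite(fn.replace('.png','_raw.png'),im)
    if crop: x0,y0,x1,y1=crop; im=im[y0:y1,x0:x1]
    if s!=1: im=cv2.resize(im,None,fx=s,fy=s,interpolation=cv2.INTER_CUBIC)
    cv2.imwrite(fn,im)
def cal(cam):
    c=eyes.calibration(cam); return np.array(c['K']),cv2.Rodrigues(np.array(c['rvec'],float))[0],np.array(c['tvec'],float).ravel()
def px2w(cam,uv,z):
    K,Rm,t=cal(cam); d=Rm.T@np.linalg.inv(K)@np.array([uv[0],uv[1],1.]); o=-Rm.T@t
    return o+d*(z-o[2])/d[2]
def w2px(cam,P):
    K,Rm,t=cal(cam); p=(Rm@np.atleast_2d(P).T).T+t; p=p@K.T; return p[:,:2]/p[:,2:]
E
python3 - <<'E'
from h import *
snap('top','pics/t0.png'); snap('scene','pics/s0.png')
for c in('top','scene'):
    K,Rm,t=cal(c); print(c,K[0,0],-Rm.T@t,Rm[2])
o=telemetry.get_obs(); print(o)
E
```

```text
top 455.8228913642635 [ 0.43728935 -0.04398887  1.22995036] [ 0.09041252 -0.00423469 -0.9958954 ]
scene 601.9124967933998 [1.24683571 0.77698948 0.90476159] [-0.52217959 -0.61023433 -0.59577054]
{'clock': 0.1, 'qpos': array([ 1.20158877e+00,  1.31081462e-01,  1.48913819e+00, -3.03611701e-06,
        1.52302433e+00, -8.54007513e-02]), 'joint_velocities': array([ 7.86432332e-05, -3.27334043e-03, -1.10724107e-03,  4.31704249e-04,
        1.12588248e-04,  1.36119533e-03]), 'effort': array([ 1.27948988e-03, -5.61346972e+01, -4.93093085e+01,  7.70084909e-02,
        2.91398785e-02, -7.62579998e-05]), 'position': array([0.1678033 , 0.57552792, 0.21771253]), 'orientation': array([-4.44255447e-01, -3.10964880e+00,  2.52796493e-03]), 'wrist_force': array([ 0.46525835, -0.65803527,  0.06320546]), 'torque': array([0.00729542, 0.02663919, 0.01609376]), 'grip_force': 0.0, 'finger_gap': 0.09290874743446197}
```

View pics/t0.png

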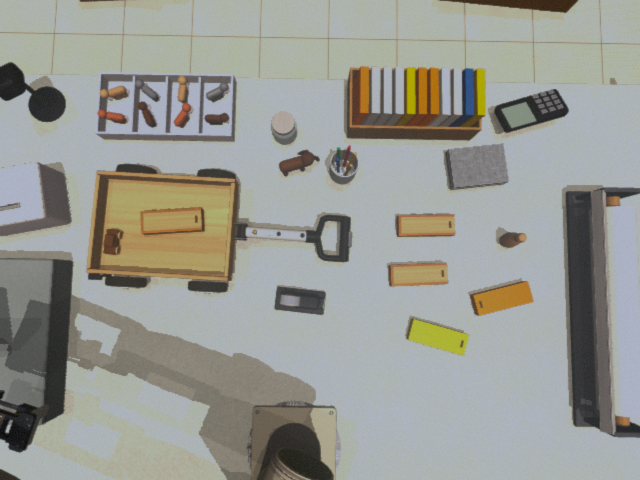

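View pics/s0.png

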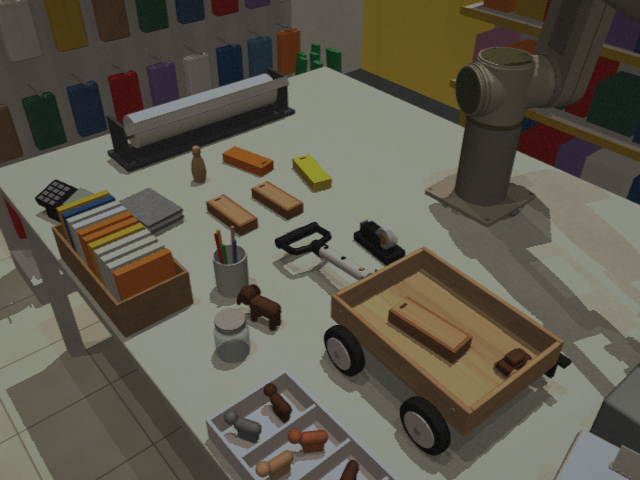

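The top view shows the wagon at left with the bed box at (172,221) and the D-handle at (333,238). There are four loose boxes: natural wood at (426,225) and (419,274), orange at (502,298), yellow at (437,336). The two natural-wood ones match the box in the tray, so they should be box_a and box_b. I'll confirm in a crop.

```bash
cat > seg.py <<'E'
from h import *
def rect(im,box,z,bot,show=None):
    # box top-face: bright saturated pixels in the ROI
    x0,y0,x1,y1=box; roi=im[y0:y1,x0:x1]
    hsv=cv2.cvtColor(cv2.resize(roi,None,fx=4,fy=4,interpolation=cv2.INTER_CUBIC),cv2.COLOR_BGR2HSV)
    return hsv
E
python3 - <<'E'
from h import *
im=cv2.imread('pics/t0_raw.png')
a=cv2.resize(im[195:360,380:545],None,fx=3,fy=3,interpolation=cv2.INTER_CUBIC)
b=cv2.resize(im[190:305,130:230],None,fx=3,fy=3,interpolation=cv2.INTER_CUBIC)
c=np.zeros((495,800,3),np.uint8); c[:,:495]=a; c[:345,495:795]=b
cv2.imwrite('pics/c1.png',c)
for p in [(426,225),(419,274),(172,221),(160,240),(410,250)]: print(p,cv2.cvtColor(im[p[1]-2:p[1]+3,p[0]-2:p[0]+3],cv2.COLOR_BGR2HSV).reshape(-1,3).mean(0))
for n,x0,y0,x1,y1,z in [('A',390,205,465,245,.03),('B',380,255,455,295,.03)]:
    hsv=cv2.cvtColor(cv2.resize(im[y0:y1,x0:x1],None,fx=4,fy=4,interpolation=cv2.INTER_LINEAR),cv2.COLOR_BGR2HSV)
    m=((hsv[...,1]>70)&(hsv[...,2]>120)).astype(np.uint8)
    cs,_=cv2.findContours(m,0,1); k=max(cs,key=cv2.contourArea).reshape(-1,2)
    px=(k+.5)/4-.5+[x0,y0]
    P=np.array([px2w('top',q,z)[:2] for q in px],np.float32)*1000
    print(n,cv2.minAreaRect(P), 'px', px.min(0),px.max(0))
g=[px2w('top',q,.053) for q in [(346,218),(346,260),(350,238),(321,238)]]
print(g)
E
```

```text
(426, 225) [ 21.04 107.32 174.2 ]
(419, 274) [ 21.56 105.48 174.72]
(172, 221) [ 20.6  119.68 173.88]
(160, 240) [ 19.2  121.92 174.36]
(410, 250) [ 99.56  13.16 181.92]
A ((587.7901611328125, -341.70379638671875), (57.945411682128906, 149.3633270263672), 1.999512791633606) px [397.375 213.625] [454.125 235.875]
B ((457.4894104003906, -321.5029296875), (57.24876022338867, 149.27272033691406), 3.1537363529205322) px [389.875 262.375] [447.125 285.625]
[array([ 0.59919164, -0.12794043,  0.053     ]), array([ 0.48983109, -0.12904634,  0.053     ]), array([ 0.5470606 , -0.13884846,  0.053     ]), array([ 0.54580313, -0.06362374,  0.053     ])]
```

View pics/c1.png

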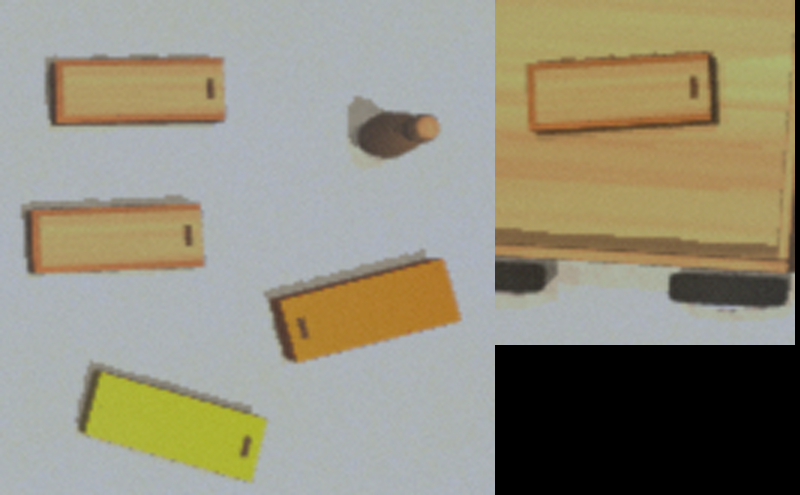

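The crop confirms it: (426,225) and (419,274) are plain light wood with the same look as the bed box in the tray. The orange and yellow ones are decoys. Next I'll enlarge the wagon and handle for the axes.

```bash
python3 - <<'E'
from h import *
im=cv2.imread('pics/t0_raw.png')
cv2.imwrite('pics/c2.png',cv2.resize(im[160:300,85:355],None,fx=2.96,fy=2.96,interpolation=cv2.INTER_CUBIC))
c=np.array([(528,65),(710,52),(714,122),(534,132)],float); c[:,0]-=495
px=(c+.5)/3-.5+[130,190]
P=np.array([px2w('top',q,.115)[:2] for q in px])*1000
print(P, np.linalg.norm(P-np.roll(P,-1,0),axis=1)); print(cv2.minAreaRect(P.astype(np.float32)))
E
```

```text
[[598.63599677 382.72590247]
 [611.97317892 233.89552032]
 [554.13899402 228.3809252 ]
 [543.44809939 375.02545138]] [149.42678166  58.09650336 147.0337114   55.72253552]
((576.3875122070312, 305.55340576171875), (58.09561538696289, 149.75732421875), 5.120800495147705)
```

View pics/c2.png

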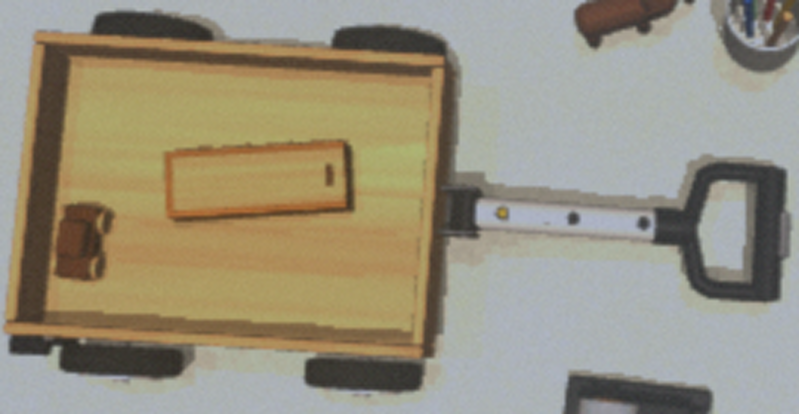

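The crop shows the tray rim corners at about (38,33), (446,57), (430,355) and (5,330). The tube runs from (470,212) to (650,222), the grip bar is at x≈768 from y 168 to 300, and the button is at (784,236).

```bash
python3 - <<'E'
from h import *
f=lambda c:(np.array(c)+.5)/2.96-.5+[85,160]
W=lambda c,z:np.round(px2w('top',f(c),z)*1000,1)
P=[W(c,.135) for c in [(38,33),(446,55),(430,355),(5,330)]]
print(P)
for i in range(4):
    d=(P[i]-P[(i+1)%4])[:2]; print(np.linalg.norm(d),np.degrees(np.arctan2(d[1],d[0])))
print('ctr',np.mean(P,0))
# tube: z slopes from .09 at pivot
print('tube',W((476,214),.095),W((645,222),.075))
print('bar',W((768,168),.066),W((763,300),.066),'btn',W((784,236),.053))
E
```

```text
[array([693.6, 485.1, 135. ]), array([681.1, 148.8, 135. ]), array([434.8, 153.9, 135. ]), array([449.3, 497.2, 135. ])]
336.53222728291564 87.8713419669511
246.35279580309214 -1.1862229966889584
343.6060826004103 -92.4185706262918
244.59946851945529 177.1644991415399
ctr [564.7  321.25 135.  ]
tube [553.9 126.2  95. ] [551.5 -16.2  75. ]
bar [ 601.4 -122.1   66. ] [ 486.5 -119.    66. ] btn [ 543.4 -137.7   53. ]
```

Call:
jog_arm([
  [[0,0,0.139,0,0,0,0],[0,0,0.139,0,0,0,0],[0,0,0.139,0,0,0,0],[0,0,0.139,0,0,0,0],[0,0,0.139,0,0,0,0],[0,0,0.139,0,0,0,0],[0,0,0.139,0,0,0,0],[0,0,0.139,0,0,0,0],[0,0,0.139,0,0,0,0],[0,0,0,0,0,0,0]],
], squeeze=25)

```text
clock: 1.1
position: [0.1679, 0.5757, 0.218]
orientation: [2.183, 2.258, -0.001]
wrist_force: [0.0, -1.0, -0.1]
finger_gap: 0.0926
grip_force: 0.0
```

```bash
cat >> h.py <<'E'
def to(p,yaw=None,tilt=0):
    """remaining tool-frame turn and shift (mm) to TCP p (mm), tool y at world yaw deg, tilt about tool x"""
    o=telemetry.get_obs(); Rc=R.from_rotvec(o['orientation'])
    c,s=np.cos(np.radians(yaw)),np.sin(np.radians(yaw))
    Rt=R.from_matrix(np.array([[-s,c,0],[c,s,0],[0,0,-1]]).T)*R.from_rotvec([tilt,0,0])
    d=np.array(p)/1000-o['position']
    print('t',round(o['clock'],2),'pos',np.round(o['position']*1000,1),'gap',round(o['finger_gap']*1000,1),'F',np.round(o['wrist_force'],1))
    print(' turn',np.round((Rc.inv()*Rt).as_rotvec(),4),'shift now',np.round(Rc.inv().apply(d)*1000,1),'shift after turn',np.round(Rt.inv().apply(d)*1000,1))
E
python3 -c "
from h import *
to([588,-342,218],2)"
```

```text
t 1.1 pos [167.9 575.7 218. ] gap 92.6 F [ 0.  -1.  -0.1]
 turn [-0.0004  0.001  -0.0012] shift now [-9.313e+02  3.890e+02  8.000e-01] shift after turn [-931.8  387.8    0. ]
```

Call:
jog_arm([
  [[0,0,0,-46,18,0,0],[0,0,0,-46,18,0,0],[0,0,0,-46,18,0,0],[0,0,0,-46,18,0,0],[0,0,0,-46,18,0,0],[0,0,0,-46,18,0,0],[0,0,0,-46,18,0,0],[0,0,0,-46,18,0,0],[0,0,0,-46,18,0,0],[0,0,0,-46,18,0,0]],
])

```text
clock: 2.1
position: [0.3647, 0.1209, 0.2187]
orientation: [2.175, 2.266, 0.001]
wrist_force: [0.3, -0.1, 0.1]
finger_gap: 0.093
grip_force: 0.0
```

Call:
jog_arm([
  [[0,0,0,-44,20,5,0],[0,0,0,-44,20,5,0],[0,0,0,-44,20,10,0],[0,0,0,-44,20,10,0],[0,0,0,-44,20,10,0],[0,0,0,-44,20,10,0],[0,0,0,-44,20,10,0],[0,0,0,-44,20,10,0],[0,0,0,-44,20,10,0],[0,0,0,-44,20,10,0]],
])

```text
clock: 3.1
position: [0.5805, -0.3116, 0.1276]
orientation: [-2.175, -2.266, -0.0]
wrist_force: [1.3, 0.2, 1.1]
finger_gap: 0.0931
grip_force: 0.0
```

```bash
python3 -c "
from h import *
to([588,-342,6],2)"
```

```text
t 3.1 pos [ 580.5 -311.6  127.6] gap 93.1 F [1.3 0.2 1.1]
 turn [-0.0004 -0.0004  0.0058] shift now [-30.8   6.3 121.6] shift after turn [-30.7   6.4 121.6]
```

Call:
jog_arm([
  [[0,0,0.003,-15,3,15,0],[0,0,0.003,-15,3,20,0],[0,0,0,0,0,25,0],[0,0,0,0,0,30,0],[0,0,0,0,0,20,0],[0,0,0,0,0,11,0],[0,0,0,0,0,0,0],[0,0,0,0,0,0,0.9],[0,0,0,0,0,0,0.9],[0,0,0,0,0,0,0.9]],
])

```text
clock: 4.1
position: [0.5883, -0.3402, 0.0095]
orientation: [2.185, 2.253, 0.001]
wrist_force: [0.1, 0.4, 0.3]
finger_gap: 0.0737
grip_force: 0.0
```

```bash
python3 -c "
from h import *
print(telemetry.get_obs()['grip_force']);to([577,305,121+30],4.8)"
```

```text
0.0
t 4.1 pos [ 588.3 -340.2    9.5] gap 73.7 F [0.1 0.4 0.3]
 turn [ 0.0022  0.0017 -0.0533] shift now [ 645.     8.7 -142.5] shift after turn [ 643.8   42.8 -141.5]
```

Call:
jog_arm([
  [[0,0,0,0,0,3,0.9],[0,0,0,0,0,0,0.9],[0,0,0,0,0,0,0.9],[0,0,0,0,0,0,0.9],[0,0,0,0,0,-15,0.9],[0,0,0,0,0,-30,0.9],[0,0,0,0,0,-40,0.9],[0,0,0,0,0,-40,0.9],[0,0,0,0,0,-40,0.9],[0,0,0,0,0,-30,0.9]],
])

```text
clock: 5.1
position: [0.5874, -0.3398, 0.2037]
orientation: [2.186, 2.253, 0.001]
wrist_force: [0.5, -0.6, -3.4]
finger_gap: 0.0561
grip_force: 25.0
```

```bash
python3 -c "
from h import *
print(telemetry.get_obs()['grip_force']);to([577,305,160],4.8)"
```

```text
24.998976588249207
t 5.1 pos [ 587.4 -339.8  203.7] gap 56.1 F [ 0.5 -0.6 -3.4]
 turn [ 0.002   0.0017 -0.0538] shift now [644.9   8.8  42.7] shift after turn [643.4  43.6  43.7]
```

Call:
jog_arm([
  [[0,0,-0.027,45,0,0,0.9],[0,0,-0.027,48,0,0,0.9],[0,0,0,48,3,0,0.9],[0,0,0,48,3,0,0.9],[0,0,0,48,3,0,0.9],[0,0,0,48,3,0,0.9],[0,0,0,48,3,0,0.9],[0,0,0,48,3,0,0.9],[0,0,0,48,3,0,0.9],[0,0,0,48,3,0,0.9]],
])

```text
clock: 6.1
position: [0.574, 0.1399, 0.2004]
orientation: [2.126, 2.313, -0.0]
wrist_force: [0.8, 0.1, -3.8]
finger_gap: 0.0558
grip_force: 25.0
```

```bash
cat > fit.py <<'E'
from h import *
from scipy.ndimage import map_coordinates
from scipy.optimize import minimize
def grad(f):
    g=cv2.GaussianBlur(cv2.imread(f),(0,0),1.0).astype(float)
    return sum(np.hypot(cv2.Sobel(g[...,i],-1,1,0),cv2.Sobel(g[...,i],-1,0,1)) for i in range(3))
def fit(files,p0,zt,full=(150,56),h=None):
    """box pose (x,y mm, deg of long axis from +y) from top-face edges (and vertical ones)"""
    G={c:grad(f) for c,f in files.items()}
    L,Wd=full; t=np.linspace(0,1,60)[:,None]
    C=np.array([(-Wd/2,-L/2),(Wd/2,-L/2),(Wd/2,L/2),(-Wd/2,L/2)])
    E=np.vstack([C[i]+(C[(i+1)%4]-C[i])*t for i in range(4)])
    def cost(p):
        a=np.radians(p[2]); c,s=np.cos(a),np.sin(a)
        q=E@np.array([[c,s],[-s,c]])+p[:2]
        P=np.c_[q,np.full(len(q),zt*1000)]/1000
        return -sum(np.sqrt(map_coordinates(g,w2px(cm,P)[:,::-1].T,order=1,mode='nearest')).mean() for cm,g in G.items())
    best=min((minimize(cost,np.array(p0)+[i,j,k],method='Nelder-Mead',options=dict(initial_simplex=np.array(p0)+[i,j,k]+np.array([[0,0,0],[3,0,0],[0,3,0],[0,0,2]]))) for i in(-4,0,4) for j in(-4,0,4) for k in(-1.5,1.5)),key=lambda r:r.fun)
    return np.round(best.x,2),round(best.fun,2)
E
python3 -c "
from fit import *
T,S='pics/t0_raw.png','pics/s0_raw.png'
for n,p,z in [('bed',(577,305,4.8),.115),('A',(588,-342,2),.03),('B',(457.5,-321.5,3),.03)]:
    for f in ({'top':T},{'scene':S},{'top':T,'scene':S}): print(n,list(f),*fit(f,p,z))
to([577,307,160],4.8)"
```

```text
Traceback (most recent call last):
  File "fit.py", line 18, in fit
    best=min((minimize(cost,np.array(p0)+[i,j,k],method='Nelder-Mead',options=dict(initial_simplex=np.array(p0)+[i,j,k]+np.array([[0,0,0],[3,0,0],[0,3,0],[0,0,2]]))) for i in(-4,0,4) for j in(-4,0,4) for k in(-1.5,1.5)),key=lambda r:r.fun)
  File "fit.py", line 18, in <genexpr>
    best=min((minimize(cost,np.array(p0)+[i,j,k],method='Nelder-Mead',options=dict(initial_simplex=np.array(p0)+[i,j,k]+np.array([[0,0,0],[3,0,0],[0,3,0],[0,0,2]]))) for i in(-4,0,4) for j in(-4,0,4) for k in(-1.5,1.5)),key=lambda r:r.fun)
              ~~~~~~~~^^^^^^^^^^^^^^^^^^^^^^^^^^^^^^^^^^^^^^^^^^^^^^^^^^^^^^^^^^^^^^^^^^^^^^^^^^^^^^^^^^^^^^^^^^^^^^^^^^^^^^^^^^^^^^^^^^^^^^^^^^^^^^^^^^^^^^^^^^^^^^^
  File "fit.py", line 17, in cost
    return -sum(np.sqrt(map_coordinates(g,w2px(cm,P)[:,::-1].T,order=1,mode='nearest')).mean() for cm,g in G.items())
            ~~~^^^^^^^^^^^^^^^^^^^^^^^^^^^^^^^^^^^^^^^^^^^^^^^^^^^^^^^^^^^^^^^^^^^^^^^^^^^^^^^^^^^^^^^^^^^^^^^^^^^^^^
  File "fit.py", line 17, in <genexpr>
    return -sum(np.sqrt(map_coordinates(g,w2px(cm,P)[:,::-1].T,order=1,mode='nearest')).mean() for cm,g in G.items())
                                          ~~~~^^^^^^
  File "h.py", line 16, in w2px
    K,Rm,t=cal(cam); p=(Rm@np.atleast_2d(P).T).T+t; p=p@K.T; return p[:,:2]/p[:,2:]
           ~~~^^^^^
  File "h.py", line 11, in cal
    c=eyes.calibration(cam); return np.array(c['K']),cv2.Rodrigues(np.array(c['rvec'],float))[0],np.array(c['tvec'],float).ravel()
ValueError: time passes only in moves, steps and waits
```

```bash
sed -i 's/^def cal(/import functools\n@functools.cache\ndef cal(/' h.py
python3 -c "
from fit import *
T,S='pics/t0_raw.png','pics/s0_raw.png'
for n,p,z in [('bed',(577,305,4.8),.115),('A',(588,-342,2),.03),('B',(457.5,-321.5,3),.03)]:
    for f in ({'top':T},{'scene':S},{'top':T,'scene':S}): print(n,list(f),*fit(f,p,z))
to([577,307,160],4.8)"
```

```text
bed ['top'] [572.84 300.27   4.61] -17.88
bed ['scene'] [578.5  309.07   4.36] -13.75
bed ['top', 'scene'] [579.68 308.92   4.66] -30.88
A ['top'] [ 5.8510e+02 -3.3481e+02  2.0000e-02] -19.52
A ['scene'] [ 588.76 -340.      1.8 ] -18.79
A ['top', 'scene'] [ 587.82 -337.      1.58] -37.35
B ['top'] [ 457.35 -315.86    2.76] -18.97
B ['scene'] [ 457.86 -319.59    3.29] -18.92
B ['top', 'scene'] [ 457.53 -316.73    2.77] -37.41
t 6.1 pos [574.  139.9 200.4] gap 55.8 F [ 0.8  0.1 -3.8]
 turn [0.0001 0.0002 0.0001] shift now [166.3  17.   40.4] shift after turn [166.3  16.9  40.4]
```

Call:
jog_arm([
  [[0,0,0.003,40,2,0,0.9],[0,0,0.002,40,0,0,0.9],[0,0,0,40,0,0,0.9],[0,0,0,35,0,10,0.9],[0,0,0,12.5,0,15,0.9],[0,0,0,0,0,20,0.9],[0,0,0,0,0,15,0.9],[0,0,0,0,0,10,0.9],[0,0,0,0,0,0,0.9],[0,0,0,0,0,0,0.9]],
])

```text
clock: 7.1
position: [0.5636, 0.3046, 0.13]
orientation: [2.133, 2.306, 0.0]
wrist_force: [0.6, 0.7, -3.3]
finger_gap: 0.0558
grip_force: 25.0
```

```bash
python3 -c "
from h import *
to([577.2,308.2,122.5],4.5)"
```

```text
t 7.1 pos [563.6 304.6 130. ] gap 55.8 F [ 0.6  0.7 -3.3]
 turn [ 0.0001  0.     -0.0005] shift now [ 2.6 13.9  7.5] shift after turn [ 2.6 13.9  7.5]
```

Call:
jog_arm([
  [[0,0,0,1.5,7,0,0.9],[0,0,0,1,7,0,0.9],[0,0,0,0,0,0,0.9],[0,0,0,0,0,2,0.9],[0,0,0,0,0,2,0.9],[0,0,0,0,0,1,0.9],[0,0,0,0,0,1,0.9],[0,0,0,0,0,0.5,0.9],[0,0,0,0,0,0,0.9],[0,0,0,0,0,0,0.9]],
])

```text
clock: 8.1
position: [0.577, 0.3088, 0.1232]
orientation: [2.132, 2.307, 0.0]
wrist_force: [0.1, 0.3, -2.9]
finger_gap: 0.056
grip_force: 25.0
```

```bash
python3 -c "
from h import *
to([577.2,308.2,122.5],4.5)
snap('scene','pics/s1.png',(330,230,570,410),3.3)"
```

```text
t 8.1 pos [577.  308.8 123.2] gap 56.0 F [ 0.1  0.3 -2.9]
 turn [ 0.0001 -0.      0.0005] shift now [-0.6  0.1  0.7] shift after turn [-0.6  0.1  0.7]
```

View pics/s1.png

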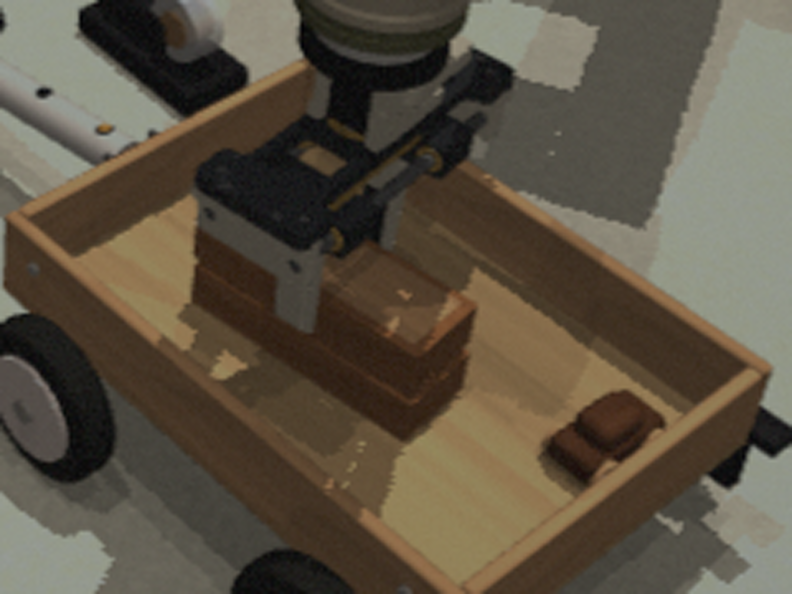

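The picture shows box A just above the bed box in the tray. Its near corner is at crop (420,352)–(420,400), and the bed's corner beneath is at about (408,440). I'll check that against the projected vertical.

```bash
python3 -c "
from h import *
def corner(cx,cy,a,dx,dy):
    a=np.radians(a); return np.array([cx+dx*np.cos(a)-dy*np.sin(a),cy+dx*np.sin(a)+dy*np.cos(a)])
for n,c in [('bed',(577.2,308.2,4.5)),('A',(577,306.9,4.5))]:
  for dx,dy in [(28,75),(-28,75),(28,-75)]:
    q=corner(*c,dx,dy)
    P=np.array([[*q,z] for z in (85,115,117,147)])/1000
    print(n,dx,dy,((w2px('scene',P)-[330,230])*3.3).round(0).tolist())
"
```

```text
bed 28 75 [[403.0, 440.0], [411.0, 402.0], [412.0, 399.0], [420.0, 359.0]]
bed -28 75 [[463.0, 385.0], [471.0, 347.0], [472.0, 345.0], [481.0, 305.0]]
bed 28 -75 [[188.0, 298.0], [192.0, 260.0], [193.0, 258.0], [196.0, 219.0]]
A 28 75 [[402.0, 438.0], [410.0, 400.0], [410.0, 398.0], [418.0, 358.0]]
A -28 75 [[461.0, 384.0], [469.0, 346.0], [470.0, 343.0], [479.0, 304.0]]
A 28 -75 [[187.0, 296.0], [191.0, 259.0], [191.0, 256.0], [195.0, 217.0]]
```

Call:
jog_arm([
  [[0,0,0,0,0,0.5,0.9],[0,0,0,0,0,0.5,0.9],[0,0,0,0,0,0.5,0.9],[0,0,0,0,0,0.5,0.9],[0,0,0,0,0,0,0.9],[0,0,0,0,0,0,0.9],[0,0,0,0,0,0,0.9],[0,0,0,0,0,0,0.9],[0,0,0,0,0,0,0.9],[0,0,0,0,0,0,0.9]],
])

```text
clock: 9.15
position: [0.577, 0.3088, 0.1212]
orientation: [2.132, 2.307, 0.0]
wrist_force: [-0.7, 0.4, -3.3]
finger_gap: 0.0558
grip_force: 25.0
```

Call:
jog_arm([
  [[0,0,0,0,0,0.5,0.9],[0,0,0,0,0,0.5,0.9],[0,0,0,0,0,0.5,0.9],[0,0,0,0,0,0,0.9],[0,0,0,0,0,0,0.9],[0,0,0,0,0,0,0.5],[0,0,0,0,0,0,0.2],[0,0,0,0,0,0,0],[0,0,0,0,0,0,0],[0,0,0,0,0,0,0]],
])

```text
clock: 10.15
position: [0.5772, 0.3089, 0.1199]
orientation: [2.132, 2.307, 0.001]
wrist_force: [0.2, -0.2, 0.4]
finger_gap: 0.0833
grip_force: 0.0
```

```bash
python3 -c "
from h import *
to([457.8,-319.5,150],3.1)"
```

```text
t 10.15 pos [577.2 308.9 119.9] gap 83.3 F [ 0.2 -0.2  0.4]
 turn [ 0.0005 -0.0001  0.0249] shift now [-617.  -168.6  -30.3] shift after turn [-621.  -153.2  -30.1]
```

Call:
jog_arm([
  [[0,0,0,0,0,-10,0],[0,0,0,0,0,-30,0],[0,0,0,0,0,-40,0],[0,0,0.012,-30,-8,0,0],[0,0,0.013,-47,-12,0,0],[0,0,0,-48,-12,0,0],[0,0,0,-48,-12,0,0],[0,0,0,-48,-12,0,0],[0,0,0,-48,-12,0,0],[0,0,0,-48,-12,0,0]],
])

```text
clock: 11.15
position: [0.5152, -0.0141, 0.2008]
orientation: [2.159, 2.28, 0.001]
wrist_force: [0.5, -0.2, -0.1]
finger_gap: 0.0931
grip_force: 0.0
```

```bash
python3 -c "
from h import *
to([457.8,-320,5],3.1)"
```

```text
t 11.15 pos [515.2 -14.1 200.8] gap 93.1 F [ 0.5 -0.2 -0.1]
 turn [0.0016 0.0004 0.0002] shift now [-302.2  -74.3  195.8] shift after turn [-302.3  -73.9  195.8]
```

Call:
jog_arm([
  [[0,0,0,-47,-12,0,0],[0,0,0,-47,-12,0,0],[0,0,0,-47,-12,5,0],[0,0,0,-47,-12,10,0],[0,0,0,-47,-11,10,0],[0,0,0,-42,-10,20,0],[0,0,0,-21,-5,25,0],[0,0,0,0,0,30,0],[0,0,0,0,0,30,0],[0,0,0,0,0,20,0]],
])

```text
clock: 12.15
position: [0.457, -0.3138, 0.0481]
orientation: [-2.161, -2.279, 0.0]
wrist_force: [-0.0, 0.0, 0.1]
finger_gap: 0.0927
grip_force: 0.0
```

```bash
python3 -c "
from h import *
to([457.8,-320,5],3.1)"
```

```text
t 12.15 pos [ 457.  -313.8   48.1] gap 92.7 F [-0.   0.   0.1]
 turn [-0.0011 -0.0011 -0.001 ] shift now [-6.2  0.5 43.1] shift after turn [-6.2  0.5 43.1]
```

Call:
jog_arm([
  [[0,0,0,-4,0.5,20,0],[0,0,0,0,0,15,0],[0,0,0,0,0,6,0.3],[0,0,0,0,0,0,0.9],[0,0,0,0,0,0,0.9],[0,0,0,0,0,0,0.9],[0,0,0,0,0,0,0.9],[0,0,0,0,0,0,0.9],[0,0,0,0,0,0,0.9],[0,0,0,0,0,0,0.9]],
])

```text
clock: 13.15
position: [0.4588, -0.3183, 0.0096]
orientation: [2.16, 2.28, -0.0]
wrist_force: [-2.0, 0.4, 6.8]
finger_gap: 0.0557
grip_force: 25.0
```

```bash
python3 -c "
from h import *
to([577.2,308.9,200],4.5)"
```

```text
t 13.15 pos [ 458.8 -318.3    9.6] gap 55.7 F [-2.   0.4  6.8]
 turn [ 0.0005  0.0009 -0.0245] shift now [ 619.8  152.2 -190.8] shift after turn [ 616.   167.2 -190.4]
```

Call:
jog_arm([
  [[0,0,0,0,0,-10,0.9],[0,0,0,0,0,-30,0.9],[0,0,0,0,0,-45,0.9],[0,0,0,0,0,-50,0.9],[0,0,0,0,0,-45,0.9],[0,0,-0.012,30,8,-20,0.9],[0,0,-0.012,40,11,0,0.9],[0,0,0,47,13,0,0.9],[0,0,0,47,13,0,0.9],[0,0,0,47,13,0,0.9]],
])

```text
clock: 14.15
position: [0.5009, -0.1013, 0.209]
orientation: [2.134, 2.306, 0.001]
wrist_force: [1.1, 0.2, -2.6]
finger_gap: 0.0558
grip_force: 25.0
```

```bash
python3 -c "
from fit import *
to([577.2,310,200],4.5)
snap('top','pics/t2.png',(120,185,220,265),3); snap('scene','pics/s2.png',(370,270,500,370),4)
a=np.zeros((400,820,3),np.uint8);a[:400,:520]=cv2.imread('pics/s2.png');a[:240,520:820]=cv2.imread('pics/t2.png');cv2.imwrite('pics/c3.png',a[:,:800])
print(fit({'scene':'pics/s2_raw.png'},(577,308,4.5),.145))
print(fit({'top':'pics/t2_raw.png'},(577,306,4.5),.145))
for n,c in [('A',(577.2,307.8,4.5)),('bed',(577.2,307.8,4.5))]:
  a=np.radians(c[2])
  for dx,dy in [(28,75),(-28,75),(28,-75),(-28,-75)]:
    q=(c[0]+dx*np.cos(a)-dy*np.sin(a),c[1]+dx*np.sin(a)+dy*np.cos(a))
    z=145 if n=='A' else 85
    P=np.array([[*q,z]])/1000
    print(n,dx,dy,'scene',((w2px('scene',P)-[370,270]+.5)*4-.5).round(0).tolist(),'top',((w2px('top',P)-[120,185]+.5)*3-.5+[520,0]).round(0).tolist())
"
```

```text
t 14.15 pos [ 500.9 -101.3  209. ] gap 55.8 F [ 1.1  0.2 -2.6]
 turn [ 0.0004 -0.0001 -0.0011] shift now [404.2 107.9   9.1] shift after turn [404.1 108.3   9. ]
(array([577.62, 307.01,   4.57]), np.float64(-14.51))
(array([579.96, 306.06,   5.04]), np.float64(-18.49))
A 28 75 scene [[349.0, 280.0]] top [[566.0, 74.0]]
A -28 75 scene [[423.0, 214.0]] top [[568.0, 143.0]]
A 28 -75 scene [[79.0, 109.0]] top [[754.0, 62.0]]
A -28 -75 scene [[154.0, 53.0]] top [[757.0, 132.0]]
bed 28 75 scene [[330.0, 374.0]] top [[594.0, 85.0]]
bed -28 75 scene [[401.0, 308.0]] top [[596.0, 151.0]]
bed 28 -75 scene [[69.0, 202.0]] top [[772.0, 74.0]]
bed -28 -75 scene [[143.0, 145.0]] top [[775.0, 140.0]]
```

View pics/c3.png

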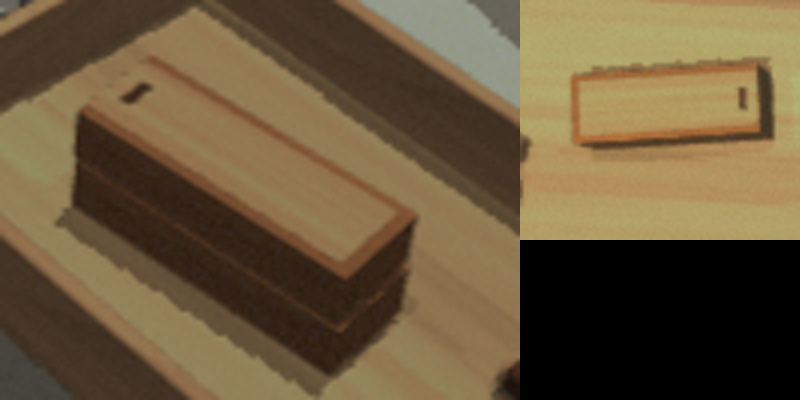

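The crop shows A sitting flush on the bed box: A's corner at (348,278) runs down to the bed's corner at (331,376), within about 1 px of the projection for one straight pile. B goes on next.

Call:
jog_arm([
  [[0,0,0,47,12,0,0.9],[0,0,0,48,13,0,0.9],[0,0,0,48,13,0,0.9],[0,0,0,48,13,0,0.9],[0,0,0,48,13,0,0.9],[0,0,0,48,13,0,0.9],[0,0,0,48,13,0,0.9],[0,0,0,40,11,0,0.9],[0,0,0,22,6,10,0.9],[0,0,0,0,0,10,0.9]],
])

```text
clock: 15.25
position: [0.5768, 0.3037, 0.1883]
orientation: [-2.129, -2.309, -0.001]
wrist_force: [-0.9, 0.1, -3.6]
finger_gap: 0.0557
grip_force: 25.0
```

```bash
python3 -c "
from h import *
to([577.2,310,158],4.5)"
```

```text
t 15.25 pos [576.8 303.7 188.3] gap 55.7 F [-0.9  0.1 -3.6]
 turn [ 0.0002 -0.001   0.0027] shift now [ 6.2  0.9 30.3] shift after turn [ 6.2  0.9 30.3]
```

Call:
jog_arm([
  [[0,0,0.002,6,0.5,5,0.9],[0,0,0,0,0,10,0.9],[0,0,0,0,0,9,0.9],[0,0,0,0,0,5,0.9],[0,0,0,0,0,1,0.9],[0,0,0,0,0,0,0.9],[0,0,0,0,0,0,0.9],[0,0,0,0,0,0,0.9],[0,0,0,0,0,0,0.9],[0,0,0,0,0,0,0.9]],
])

```text
clock: 16.25
position: [0.577, 0.307, 0.1589]
orientation: [2.135, 2.304, 0.001]
wrist_force: [0.5, 0.8, -3.1]
finger_gap: 0.0559
grip_force: 25.0
```

```bash
python3 -c "
from h import *
to([577.2,310,154.6],4.5)"
```

```text
t 16.25 pos [577.  307.  158.9] gap 55.9 F [ 0.5  0.8 -3.1]
 turn [ 0.0004 -0.0001 -0.0025] shift now [2.9 0.4 4.3] shift after turn [2.9 0.4 4.3]
```

Call:
jog_arm([
  [[0,0,-0.002,2.5,0.3,0,0.9],[0,0,0,0,0,1,0.9],[0,0,0,0,0,1,0.9],[0,0,0,0,0,1,0.9],[0,0,0,0,0,0.5,0.9],[0,0,0,0,0,0.5,0.9],[0,0,0,0,0,0,0.9],[0,0,0,0,0,0,0.9],[0,0,0,0,0,0,0.9],[0,0,0,0,0,0,0.9]],
])

```text
clock: 17.25
position: [0.5771, 0.3094, 0.1547]
orientation: [2.133, 2.306, 0.0]
wrist_force: [-1.0, 0.5, -1.5]
finger_gap: 0.0555
grip_force: 25.0
```

```bash
python3 -c "
from h import *
to([577.2,310,154.6],4.5)"
```

```text
t 17.25 pos [577.1 309.4 154.7] gap 55.5 F [-1.   0.5 -1.5]
 turn [ 0.0001  0.     -0.0005] shift now [0.6 0.2 0.1] shift after turn [0.6 0.2 0.1]
```

Call:
jog_arm([
  [[0,0,0,0.5,0,0.5,0.9],[0,0,0,0,0,0.5,0.9],[0,0,0,0,0,0,0.6],[0,0,0,0,0,0,0.3],[0,0,0,0,0,0,0.1],[0,0,0,0,0,0,0],[0,0,0,0,0,0,0],[0,0,0,0,0,-15,0],[0,0,0,0,0,-30,0],[0,0,0,0,0,-30,0]],
])

```text
clock: 18.25
position: [0.5766, 0.3098, 0.2299]
orientation: [-2.133, -2.306, 0.001]
wrist_force: [-0.7, -1.0, 0.4]
finger_gap: 0.0929
grip_force: 0.0
```

```bash
python3 -c "
from fit import *
T,S='pics/t0_raw.png','pics/s0_raw.png'
for f in ({'top':T},{'scene':S},{'top':T,'scene':S}):
  p,c=fit(f,(565,321,-2),.135,(340,250)); q,c2=fit(f,(565,321,-2),.135,(320,230)); print(list(f),p,c,q,c2)
  a=np.radians(p[2]); u=np.array([-np.sin(a),np.cos(a)]); print(' pivot',p[:2]-190*u,'bar',p[:2]-449.4*u)
im=cv2.imread(S); cv2.imwrite('pics/c4.png',cv2.resize(im[205:295,265:385],None,fx=5,fy=5,interpolation=cv2.INTER_CUBIC))
for b in [(545,-121),(545,-126)]:
  P=np.array([[b[0]+dx,b[1]+dy,z] for dx,dy,z in [(-58,0,53),(58,0,53),(0,-19,50),(-58,0,66),(58,0,66)]])/1000
  print(b,((w2px('scene',P)-[265,205]+.5)*5-.5).round().tolist())
to([560,100,235],88)
"
```

```text
['top'] [563.15 314.27  -2.58] -20.25 [575.05 325.52  -2.41] -17.36
 pivot [554.59728702 124.46259472] bar [ 542.92058308 -134.67446281]
['scene'] [566.2  326.18  -2.47] -17.55 [565.91 327.    -2.47] -16.25
 pivot [558.01170661 136.3565245 ] bar [ 546.83253133 -122.80247311]
['top', 'scene'] [565.02 325.69  -2.49] -36.1 [564.59 326.65  -2.59] -33.08
 pivot [556.76544622 135.86939432] bar [ 545.49580806 -123.28568523]
(545, -121) [[259.0, 104.0], [68.0, 199.0], [141.0, 137.0], [259.0, 82.0], [67.0, 176.0]]
(545, -126) [[253.0, 100.0], [61.0, 193.0], [134.0, 132.0], [253.0, 78.0], [60.0, 171.0]]
t 18.25 pos [576.6 309.8 229.9] gap 92.9 F [-0.7 -1.   0.4]
 turn [-9.0000e-04 -4.0000e-04 -1.4579e+00] shift now [-207.9  -32.9   -5. ] shift after turn [   9.3 -210.3   -5.1]
```

View pics/c4.png

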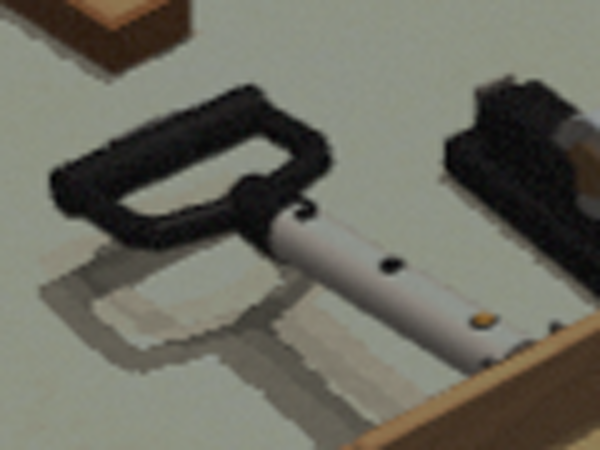

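Call:
jog_arm([
  [[0,0,-0.145,0,0,0,0],[0,0,-0.145,0,0,0,0],[0,0,-0.145,0,0,0,0],[0,0,-0.145,0,0,0,0],[0,0,-0.145,0,0,0,0],[0,0,-0.145,0,0,0,0],[0,0,-0.145,0,0,0,0],[0,0,-0.145,0,0,0,0],[0,0,-0.145,0,0,0,0],[0,0,-0.145,0,0,0,0]],
])

```text
clock: 19.25
position: [0.5773, 0.3101, 0.2301]
orientation: [0.058, 3.14, 0.001]
wrist_force: [1.0, 0.8, -0.2]
finger_gap: 0.0931
grip_force: 0.0
```

```bash
python3 -c "
from h import *
print(telemetry.get_obs()['qpos'].round(2));to([545.5,-123.5,34],87.5,-.14);to([545.5,-135,130],87.5,0)"
```

```text
[ 0.41  0.27  1.3   0.    1.56 -1.12]
t 19.25 pos [577.3 310.1 230.1] gap 93.1 F [ 1.   0.8 -0.2]
 turn [-0.1394  0.0007  0.0069] shift now [  16.  -434.6  195.8] shift after turn [  12.8 -457.7  133.5]
t 19.25 pos [577.3 310.1 230.1] gap 93.1 F [ 1.   0.8 -0.2]
 turn [0.0006 0.0011 0.0068] shift now [  15.5 -446.    99.8] shift after turn [  12.3 -446.   100.1]
```

Call:
jog_arm([
  [[0,0,0.007,1,-40,0,0],[0,0,0,1,-45,0,0],[0,0,0,1,-46,0,0],[0,0,0,1,-46,0,0],[0,0,0,1,-46,0,0],[0,0,0,1,-46,5,0.35],[0,0,0,1,-46,15,0.35],[0,0,0,1,-46,15,0.35],[0,0,0,2,-45,20,0.35],[0,0,0,2,-40,20,0.35]],
])

```text
clock: 20.25
position: [0.5434, -0.1374, 0.1548]
orientation: [0.079, 3.138, -0.002]
wrist_force: [0.3, -0.0, 0.4]
finger_gap: 0.0617
grip_force: 0.0
```

Call:
jog_arm([
  [[-0.07,0,0,0,0,20,0.35],[-0.07,0,0,0,0,5,0.35],[0,0,0,0,0,0,0.35],[0,0,0,0,0,0,0.35],[0,0,0,0,0,0,0.35],[0,0,0,0,0,0,0.35],[0,0,0,0,0,0,0.35],[0,0,0,0,0,0,0.35],[0,0,0,0,0,0,0.35],[0,0,0,0,0,0,0.35]],
])

```text
clock: 21.25
position: [0.5431, -0.1345, 0.1287]
orientation: [0.078, 3.13, 0.219]
wrist_force: [0.2, -0.1, 0.4]
finger_gap: 0.0602
grip_force: 0.0
```

```bash
python3 -c "
from h import *
to([545.5,-123.5,34],87.5,-.14)
snap('scene','pics/s3.png')"
```

```text
t 21.25 pos [ 543.1 -134.5  128.7] gap 60.2 F [ 0.2 -0.1  0.4]
 turn [-0.0001  0.0008 -0.0059] shift now [-1.8 -2.2 95.3] shift after turn [-1.9 -2.3 95.3]
```

Call:
jog_arm([
  [[0,0,-0.006,-2,-2,10,0.35],[0,0,0,0,0,20,0.35],[0,0,0,0,0,20,0.35],[0,0,0,0,0,5,0.35],[0,0,0,0,0,0,0.35],[0,0,0,0,0,0,0.35],[0,0,0,0,0,0,0.35],[0,0,0,0,0,0,0.35],[0,0,0,0,0,0,0.35],[0,0,0,0,0,0,0.35]],
])

```text
clock: 22.3
position: [0.5456, -0.1291, 0.0743]
orientation: [0.069, 3.129, 0.219]
wrist_force: [0.1, 0.2, 0.1]
finger_gap: 0.0601
grip_force: 0.0
```

```bash
python3 -c "
from h import *
to([545.5,-123.5,34],87.5,-.14)
snap('scene','pics/s4.png',(230,170,390,290),5)"
```

```text
t 22.3 pos [ 545.6 -129.1   74.3] gap 60.1 F [0.1 0.2 0.1]
 turn [-0.0002  0.0015 -0.0001] shift now [ 0.4 -0.  40.7] shift after turn [ 0.3 -0.1 40.7]
```

View pics/s4.png

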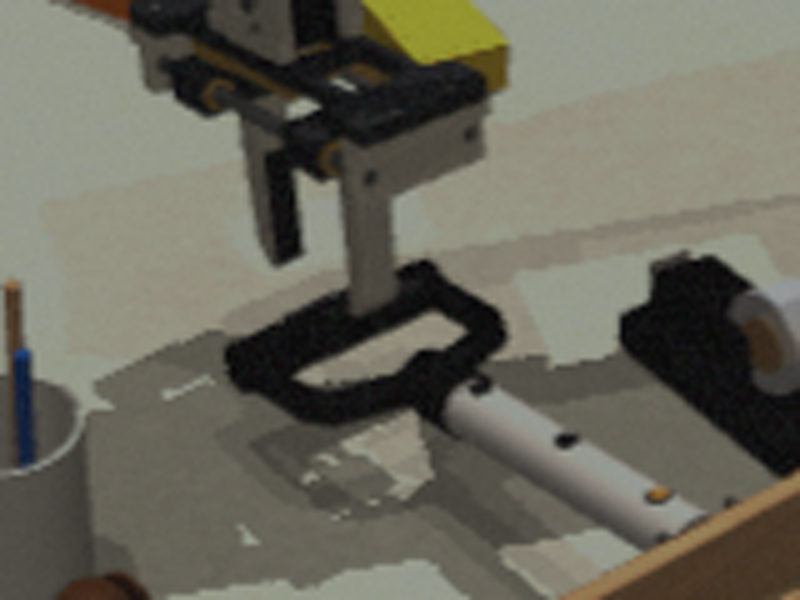

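The fingers straddle the bar: the inner fingertip is at (372,310), above the D opening, and the outer one is outside at (285,262). Next is descending and closing on the button.

Call:
jog_arm([
  [[0,0,0,0,0,8,0.35],[0,0,0,0,0,10,0.35],[0,0,0,0,0,10,0.35],[0,0,0,0,0,8,0.35],[0,0,0,0,0,4,0.35],[0,0,0,0,0,0,0.35],[0,0,0,0,0,0,0.35],[0,0,0,0,0,0,0.35],[0,0,0,0,0,0,0.35],[0,0,0,0,0,0,0.35]],
])

```text
clock: 23.35
position: [0.5459, -0.1236, 0.0347]
orientation: [0.068, 3.129, 0.219]
wrist_force: [-0.1, -0.3, 0.4]
finger_gap: 0.0603
grip_force: 0.0
```

Call:
jog_arm([
  [[0,0,0,0,0,0,0.55],[0,0,0,0,0,0,0.6],[0,0,0,0,0,0,0.65],[0,0,0,0,0,0,0.7],[0,0,0,0,0,0,1],[0,0,0,0,0,0,1],[0,0,0,0,0,0,1],[0,0,0,0,0,0,1],[0,0,0,0,0,0,1],[0,0,0,0,0,0,1]],
], squeeze=25)

```text
clock: 24.35
position: [0.5456, -0.1234, 0.0343]
orientation: [0.069, 3.129, 0.219]
wrist_force: [0.6, 2.0, 0.3]
finger_gap: 0.0255
grip_force: 25.0
```

```bash
python3 -c "
from h import *
to([545.5,-123.5,34],87.5,-.14)"
```

```text
t 24.35 pos [ 545.6 -123.4   34.3] gap 25.5 F [0.6 2.  0.3]
 turn [-0.      0.0008 -0.0001] shift now [ 0.1 -0.1  0.3] shift after turn [ 0.1 -0.1  0.3]
```

Call:
jog_arm([
  [[0,0,0,0,-4,0,1],[0,0,0,0,-8,0,1],[0,0,0,0,-12,0,1],[0,0,0,0,-14,0,1],[0,0,0,0,-14,0,1],[0,0,0,0,-14,0,1],[0,0,0,0,-14,0,1],[0,0,0,0,-14,0,1],[0,0,0,0,-12,0,1],[0,0,0,0,-6,0,1]],
])

```text
clock: 25.35
position: [0.5407, -0.2357, 0.0184]
orientation: [0.07, 3.129, 0.219]
wrist_force: [0.6, 2.1, 0.6]
finger_gap: 0.0255
grip_force: 25.0
```

```bash
python3 -c "
from h import *
u=np.array([.043*.99,.99*.999,.1395]); to(np.array([545.6,-123.4,34.3])-120*u,87.5,-.14)"
```

```text
t 25.35 pos [ 540.7 -235.7   18.4] gap 25.5 F [0.6 2.1 0.6]
 turn [-0.0003  0.001  -0.001 ] shift now [-0.1 -6.4 -0. ] shift after turn [-0.1 -6.4 -0. ]
```

Call:
jog_arm([
  [[0,0,0,0,-3,0,1],[0,0,0,0,-2,0,1],[0,0,0,0,-1,0,1],[0,0,0,0,-1,0,1],[0,0,0,0,-1,0,1],[0,0,0,0,0,0,1],[0,0,0,0,0,0,1],[0,0,0,0,0,0,1],[0,0,0,0,0,0,1],[0,0,0,0,0,0,1]],
])

```text
clock: 26.35
position: [0.5406, -0.2392, 0.0177]
orientation: [0.066, 3.13, 0.225]
wrist_force: [0.9, 11.3, 4.5]
finger_gap: 0.0253
grip_force: 25.0
```

```bash
python3 -c "
from h import *
u=np.array([.043*.99,.99*.999,.1395]); to(np.array([545.6,-123.4,34.3])-120*u,87.5,-.14)"
```

```text
t 26.35 pos [ 540.6 -239.2   17.7] gap 25.3 F [ 0.9 11.3  4.5]
 turn [ 0.0036 -0.0001  0.0013] shift now [-0.  -2.8 -0.3] shift after turn [-0.  -2.8 -0.3]
```

Call:
jog_arm([
  [[0,0,0,0,-1,0,1],[0,0,0,0,-1,0,1],[0,0,0,0,-1,0,1],[0,0,0,0,0,0,1],[0,0,0,0,0,0,1],[0,0,0,0,0,0,1],[0,0,0,0,0,0,1],[0,0,0,0,0,0,1],[0,0,0,0,0,0,1],[0,0,0,0,0,0,1]],
], squeeze=40)

```text
clock: 27.35
position: [0.5406, -0.2393, 0.0173]
orientation: [0.065, 3.13, 0.232]
wrist_force: [1.0, 23.5, 9.8]
finger_gap: 0.0253
grip_force: 40.0
```

```bash
python3 -c "
from h import *
u=np.array([.043*.99,.99*.999,.1395]); to(np.array([545.6,-123.4,34.3])-120*u,87.5,-.14)"
```

```text
t 27.35 pos [ 540.6 -239.3   17.3] gap 25.3 F [ 1.  23.5  9.8]
 turn [ 0.008  -0.0011  0.0022] shift now [-0.  -2.7 -0.6] shift after turn [-0.  -2.7 -0.6]
```

Call:
jog_arm([
  [[0.01,0,0,0,0.5,-3.8,1],[0.018,0,0,0,0.5,-6.9,1],[0.018,0,0,0,0,-6.9,1],[0.02,0,0,0,0,-7.6,1],[0.02,0,0,0,0,-7.6,1],[0.02,0,0,0,0,-7.6,1],[0.02,0,0,0,0,-7.6,1],[0.02,0,0,0,0,-7.6,1],[0.018,0,0,0,0,-6.9,1],[0.01,0,0,0,0,-3.8,1]],
])

```text
clock: 28.35
position: [0.5402, -0.246, 0.0833]
orientation: [-0.066, -3.14, 0.051]
wrist_force: [2.0, 6.6, -2.2]
finger_gap: 0.0251
grip_force: 40.0
```

```bash
python3 -c "
from h import *
piv=np.array([556.8,135.9,90]); u=np.array([.043,.999,0]); t=.04
bar=piv-382*(u*np.cos(t)-np.array([0,0,np.sin(t)])); tz=-np.array([0,0,np.cos(t)])-u*np.sin(t)
to(bar+19*tz,87.5,.04); print(telemetry.get_obs()['torque'])"
```

```text
t 28.35 pos [ 540.2 -246.    83.3] gap 25.1 F [ 2.   6.6 -2.2]
 turn [0.0075 0.0004 0.0013] shift now [-0.1 -0.3 -3. ] shift after turn [-0.1 -0.3 -3. ]
[ 1.28933599 -0.21394225 -0.07901916]
```

Call:
jog_arm([
  [[0.003,0,0,0,-0.5,-1,1],[0.003,0,0,0,-0.5,-1,1],[0,0,0,0,-0.5,0,1],[0,0,0,0,0,0,1],[0,0,0,0,0,0,1],[0,0,0,0,0,0,1],[0,0,0,0,0,0,1],[0,0,0,0,0,0,1],[0,0,0,0,0,0,1],[0,0,0,0,0,0,1]],
])

```text
clock: 29.35
position: [0.5399, -0.2462, 0.0842]
orientation: [-0.066, -3.139, 0.055]
wrist_force: [2.2, 12.8, -1.9]
finger_gap: 0.025
grip_force: 40.0
```

```bash
python3 -c "
from h import *
piv=np.array([556.8,135.9,90]); u=np.array([.043,.999,0]); t=.04
bar=piv-382*(u*np.cos(t)-np.array([0,0,np.sin(t)])); tz=-np.array([0,0,np.cos(t)])-u*np.sin(t)
to(bar+19*tz,87.5,.04); print(np.abs(telemetry.get_obs()['joint_velocities']).max())
snap('scene','pics/s5.png',(190,130,590,430),2)"
```

```text
t 29.35 pos [ 539.9 -246.2   84.2] gap 25.0 F [ 2.2 12.8 -1.9]
 turn [ 0.0047 -0.0005  0.0014] shift now [-0.4 -0.1 -2. ] shift after turn [-0.4 -0.1 -2. ]
0.0011073500945114488
```

View pics/s5.png

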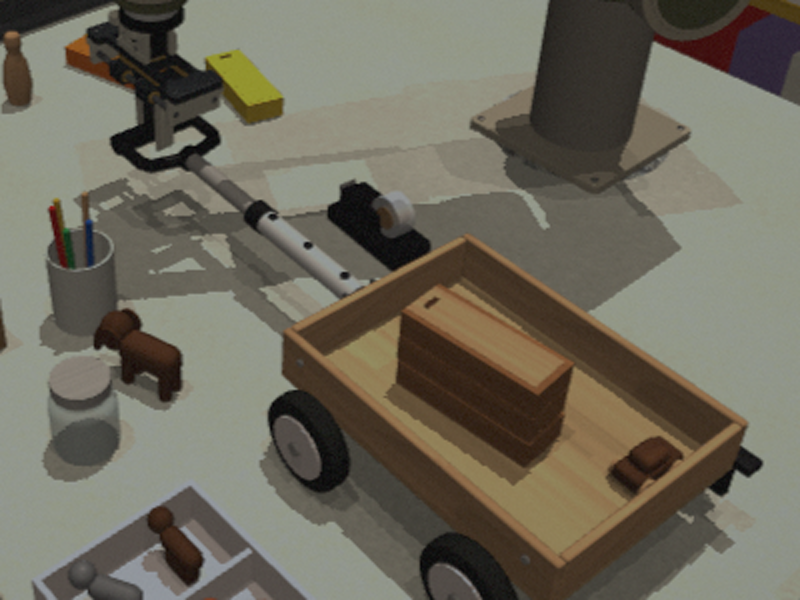

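The three boxes form one straight pile, with the front edge from (540,390) to (528,465). The handle is drawn out to the second stop and held level at (165,140), with the bystanders untouched. Handing in.

```bash
python3 -c "
from bench import job_done
print(job_done())"
```

```text
the job is handed in; nothing more can be done
None
```

The job is handed in at about 29 s: both loose boxes are stacked straight on the one in the tray, and the gripper is holding the handle still against its second stop, button pressed, with the drawbar about 2° above level.

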